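# Pass a vial rack through the sprung gate of the rack warmer

### The arm

A 6-joint arm with a two-finger parallel gripper is mounted at the origin on the work surface. World frame = base frame: x ahead of the robot, y to its left, z up, the work surface at z = 0. Lengths are in m, angles in rad, forces in N, time in s.
With the tool pointing down it reaches from about 0.25 to 0.775 m from the base axis. Payload 4 kg.
Tool frame: the origin (TCP) lies midway between the tips of the shut fingers; the grasp point (between the pads) lies 19 mm behind it; y points along the fingers, x is the direction in which the jaws open and shut, and the axes are right-handed (so a half turn about y gives the same grasp; the last joint's range is limited). The gripper opens to 94 mm and grips with 3 to 60 N. Pads are 16 mm wide; open, the fingers measure 119 mm over their backs; the gripper's body (75 mm by 177 mm) begins 78 mm behind the grasp point.
Start: joints at [-1.409, 0.087, 1.371, -0, 1.684, -0.103], TCP at [0.144, -0.531, 0.206] pointing down, gripper open.
Joint ranges: [-3.1, 3.1], [-0.76, 2.03], [0.27, 2.55], [-1.08, 4.22], [0.17, 2.65], [-2.57, 2.57]. Speed limits (rad/s): [2.79, 2.79, 3.14, 3.14, 3.14, 3.14].

### API

Orientations are given as [roll, pitch, yaw] about the fixed x, y, z axes, in that order (R = Rz(yaw) Ry(pitch) Rx(roll)).
In Python, from bench import robot gives the robot as it stands.
- The arm moves only by the shell command python3 -m creep 'ROWS'. ROWS is JSON, a list of rows, each a list of 7 numbers: the shift along the tool's x, y, z in mm, then the turn, a rotation vector about the tool's x, y, z in degrees, then the closure in counts, from 0 (fully open) to 255 (shut). A call has 1 to 5 rows; each row is the pose to reach, as a shift and turn from the pose commanded when the call began, along the tool's axes at that moment; what a row does not reach only later rows make up. A row lasts 1/8 s, in which the tool goes at most 62.5 mm and 10.7 degrees, less where a joint would pass 70% of its speed; a pose out of reach is approached as far as the arm can. A call with a gripper value outside its range is refused whole. The fingers move at their own pace and stop on an object; the grip force is fixed at half the most. Time passes only in rows, so rows that repeat a pose let the fingers close. It gives the time, the measured TCP pose, the force and the opening at its end, in the units of the state.
- robot.get_obs(): the state, without advancing time (a new reading comes with each control period).
- robot.snapshot(name): name is "side" or "top"; returns a dict with "color" (480x640x3 uint8, blue, green, red), "fx", "fy", "cx", "cy" (pixels), "world_from_camera" (4x4, takes a point from camera to world coordinates). Camera axes: x right, y down, z forward; pixel columns grow to the right and rows downward; lengths in m; the calibration is good to about 2 mm. A picture is of the moment at which its call begins. There is no depth.
- robot.close_job(): hands the job in, once; it reports no verdict.
Trained networks look in the newest picture that a camera, given by its name, has taken for a name from the list of things; names that differ only in an ending like _2 or _b are one class to them, and where a whole thing is asked for, a point or a joint stands for the part that bears it (a point fixed in the world has none). Each returns a list of dicts, best first, with "p" (0 to 1); they miss things now and then, are a little off and sometimes report something else, mostly with a low value. They report only what shows in the picture. A call takes as long as a camera call. They do not tell look-alikes from the thing itself.
- robot.spot_in(name, camera): "point" ([x, y, z] in m, in world coordinates, good to about 4 mm: the middle of the surface that is visible of it).
- robot.landmark_of(name, camera): "point" ([x, y, z] in m, in world coordinates, good to about 4 mm: a listed point, or the origin of a listed thing).
The state is a dict: "time": time; "joint_positions": joint angles; "qvel": joint speeds; "joint_torque": joint torques, N m; "tool_pos": TCP position; "ee_rot": TCP orientation; "wrist_force": force on the tool from outside, world axes, zero at the start; "wrist_torque": the same for the moment, N m; "width": finger opening in m.
Only numpy, scipy, OpenCV 4.12 (cv2) and the standard library are available. Lean on these libraries where they do the work, as an engineer would, in place of code of your own. Each camera call takes 0.05 s, during which the arm holds its last target.

### The job

Put the blue rack of vials into the warmer: press the orange finger bar fully down with one fingertip so that the gate stays wide open, and meanwhile push the rack steadily along the chute with the other finger, past the gate and fully home against the end of the bay. Hold the gate wide open for as long as any part of the rack is in the gateway, then let it spring shut behind the rack. Only push: the rack must stay on the chute floor and must not be picked up, and nothing else on the bench may be disturbed.

Things in the scene. Friction and masses are not known exactly. Their poses are not given: they have to be found in the camera images.
- warmer: Rack warmer, fixed: an open-topped straight chute. Origin on the bench top, on the chute's centre line, in the gate's plane; +x = pushing direction (into the bay), z up; all sizes below are mm in this frame. Floor top z=12, x -190 to 104. Wall inner faces y=-27 and +27, 4 thick, tops z=30. Mouth at x=-190, flared to -236 (up to z=32). White box, 30 high, from y=27 to 107.
- gate (a joint): Gate opening, rad: 0 shut (sprung), 1.1 wide open at its stop; over 0.9 counts as wide open. It turns about a rod parallel to the chute, outside the -y wall (y=-38, z=36; 8 wide lugs at x=-142, 18, 72 reach z=43). Pressing the orange finger bar down tips the gate blade up and outwards, out of the lane. Holding it open takes 2 to 5 N on the bar; let go, it shuts within 1 s.
- blade_tip (a point): Inner end of the orange gate blade, which lies across the lane above the -y wall, 6 thick in x (x=-3 to 3). Shut: it reaches from the rod to y=-8 at z=35 to 51 and stops the rack; pushing along the chute cannot open it. Wide open: it stands up outside the vials, at y=-54 to -23, its highest point at z=70.
- bar_mid (a point): On the axis, at x=-42, of the orange finger bar: a round bar 12 in diameter parallel to the chute, from x=-185 to 100, 30 from the hinge rod. Gate shut: axis at y=-64, z=52. Wide open: y=-64, z=20 (top of the bar z=26); half-way y=-68. It may be pressed anywhere and a fingertip can slide along it. Thin steel arms join it to the rod at x=-130 and 60. The bench under and beside it is clear.
- rack: Loose blue rack, 84 long (its x, along the chute), 50 wide, 30 high, 110 to 230 g, with ten vials fixed in it in rows at y=-12 and 12, their caps 42 above its underside. Origin: centre of the underside. It starts on the chute floor on the mouth side of the gate, its centre 80 to 120 short of the gate's plane, with 2 of play at each wall.
- home (a point): Where the rack's origin lies when the rack is fully home against the rubber bumpers of the white end block (bumper faces x=102, block 42 high): on the chute floor at x=60. The rack's rear face is then 18 past the gate's plane.
- spare_vial: Bystander: loose capped vial, red cap, 18 mm diameter, 47 mm high, standing on the warmer's white control box. Origin: centre of its underside.
- dish: Bystander: clear covered culture dish, 55 mm diameter, 13 mm high, lying on the warmer's white control box. Origin: centre of its underside.
- media_bottle: Bystander: amber bottle with blue cap, 52 mm diameter, 100 mm high, on the bench. Origin: centre of its underside.
- dish_stack: Bystander: stack of three clear dishes, 66 mm diameter, 39 mm high, on the bench. Origin: centre of its underside.
- tip_box: Bystander: grey pipette-tip box with clear lid, 122 x 87 x 67 mm, on the bench. Origin: centre of its underside.
- timer: Bystander: white bench timer, 65 x 65 x 18 mm. Origin: centre of its underside.
- marker: Bystander: black marker pen with red cap, 115 mm long, 14 mm thick, lying on the bench. Origin: on its underside, near the middle.
Things that resemble listed ones, but are neither listed nor needed, are in the scene too. There is more than one size of the rack; the one meant has the size given above.

How it is judged:
By the outcome, as a careful person would: the job done as asked, in the order asked, and still so for the second after the job is handed in, with the robot touching nothing.
It also fails if it takes over 48 s, if anything falls off the work surface, if the arm or the gripper's body presses on something with over 40 N, if the wrist force passes 120 N, or if a joint passes its speed limit or range.

## Working session

There is one attempt and no reset: what is moved stays moved. The work goes in short steps, Python scripts to look and compute and a shell command to move; the robot and the scene stay as the last step left them, time stands still between calls to the robot, and variables do not carry over. Pictures are saved under pics/ and viewed, and the job is handed in when it is done.

```bash
ls; mkdir -p pics
python3 - <<'E'
from bench import robot
import cv2
for n in ("top","side"):
    s=robot.snapshot(n); cv2.imwrite(f"pics/{n}0.png",s["color"])
    print(n,s["fx"],s["world_from_camera"])
    for t in ["warmer","blade_tip","bar_mid","rack","home","spare_vial","dish","media_bottle","dish_stack","tip_box","timer","marker"]:
        try: print(t,[(round(d["p"],2),[round(x,3) for x in d["point"]]) for d in robot.landmark_of(t,n)][:3])
        except Exception as e: print(t,e)
o=robot.get_obs();print(o)
E
```

```text
pics
top 438.8746444691993 [[-0.0126121  -0.98445705  0.17517205  0.39283983]
 [-0.99987808  0.01402945  0.00685511  0.00613124]
 [-0.00920613 -0.17506424 -0.98451397  1.08778768]
 [ 0.          0.          0.          1.        ]]
warmer [(0.76, [0.538, 0.111, -0.001]), (0.65, [0.597, 0.064, 0.053]), (0.27, [0.782, 0.172, 0.002])]
blade_tip [(0.96, [0.544, 0.108, 0.038])]
bar_mid [(0.57, [0.595, 0.064, 0.049])]
rack [(0.94, [0.526, 0.03, 0.013]), (0.59, [0.351, -0.027, -0.001])]
home [(0.92, [0.541, 0.173, 0.011])]
spare_vial []
dish [(0.79, [0.469, 0.131, 0.032])]
media_bottle [(0.88, [0.783, 0.17, 0.002])]
dish_stack [(0.77, [0.758, -0.083, -0.002])]
tip_box [(0.97, [0.564, -0.479, 0.004])]
timer [(0.81, [0.702, -0.349, 0.001]), (0.62, [0.595, 0.063, 0.054])]
marker [(0.51, [0.624, 0.438, 0.001])]
side 556.5833758603661 [[-0.76195059 -0.47873442  0.43617044 -0.02031673]
 [-0.64747232  0.54799392 -0.52960575  0.72452658]
 [ 0.01452175 -0.6859417  -0.72751158  1.05575103]
 [ 0.          0.          0.          1.        ]]
warmer [(0.59, [0.537, 0.114, 0.002]), (0.15, [0.758, -0.085
[... 515 characters left out ...]
(0.75, [0.626, 0.433, 0.001])]
{'time': 1.3, 'joint_positions': array([-1.40911704e+00,  8.72352817e-02,  1.37071489e+00,  1.18840338e-05,
        1.68360328e+00, -1.03091484e-01]), 'qvel': array([ 0.00078295, -0.00144458, -0.00012889, -0.00054975,  0.00050799,
        0.00136004]), 'joint_torque': array([ 2.73236756e-04, -3.40042233e+01, -3.02589583e+01,  7.18280068e-02,
        2.39571260e-02, -1.17926797e-05]), 'tool_pos': array([ 0.14393472, -0.53084642,  0.20547901]), 'ee_rot': array([-1.57078861e+00, -4.02062994e-05, -1.30602422e+00]), 'wrist_force': array([0.37470094, 0.38295526, 0.5309197 ]), 'wrist_torque': array([ 0.02968313, -0.04053119, -0.00128316]), 'width': 0.0941322895004149}
```

View pics/top0.png

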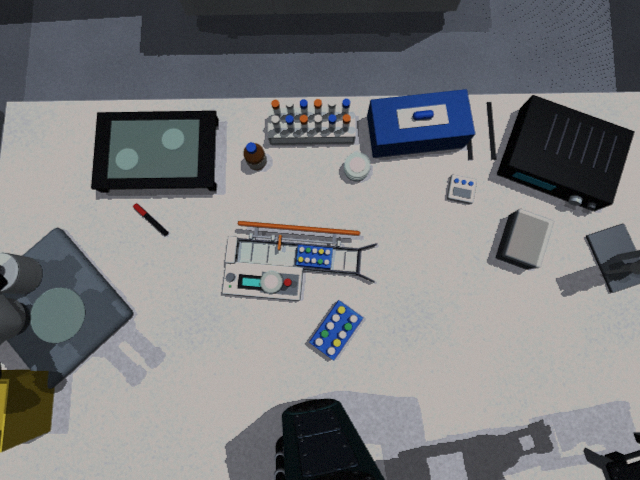

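View pics/side0.png

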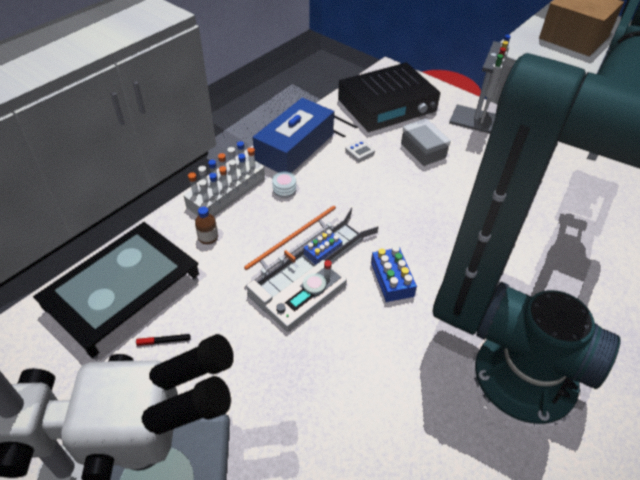

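The top view shows the chute with the small rack on the mouth side of the gate at about (314,257). The orange bar runs from (238,223) to (359,233), and pushing goes left in the image, which is world +y. The larger look-alike rack lies loose at (336,330). Next I'll fit the warmer's pose from the bar pixels and the landmarks.

```bash
cat > fit.py <<'E'
from bench import robot
import cv2,numpy as np
from scipy.optimize import least_squares
import sys
def proj(s,P):
    T=np.linalg.inv(s["world_from_camera"]);p=P@T[:3,:3].T+T[:3,3]
    return np.c_[s["fx"]*p[:,0]/p[:,2]+s["cx"],s["fy"]*p[:,1]/p[:,2]+s["cy"]]
def W(th,P):
    c,s=np.cos(th[2]),np.sin(th[2]);P=np.asarray(P,float)/1000
    return np.c_[th[0]+c*P[:,0]-s*P[:,1],th[1]+s*P[:,0]+c*P[:,1],P[:,2]]
E
python3 - <<'E'
from fit import *
S={};ends={};pts=[]
for n in("top","side"):
    s=S[n]=robot.snapshot(n)
    hsv=cv2.cvtColor(s["color"],cv2.COLOR_BGR2HSV)
    m=cv2.inRange(hsv,(5,140,100),(16,255,255))
    k,l,st,c=cv2.connectedComponentsWithStats(m)
    m2=(l==max(range(1,k),key=lambda i:max(st[i][2:4])))
    yx=np.argwhere(m2)[:,::-1].astype(float)
    cc=yx.mean(0);d=np.linalg.svd(yx-cc,full_matrices=False)[2][0]
    t=(yx-cc)@d
    ends[n]=np.array([cc+d*t.min(),cc+d*t.max()])
    print(n,ends[n],len(yx))
    if n=="top": ends[n]=ends[n][ends[n][:,0].argsort()[::-1]]
    else: ends[n]=ends[n][ends[n][:,0].argsort()[::-1]]
    for t_,q in [("home",(60,0,12)),("bar_mid",(-42,-64,52)),("warmer",(0,0,0))]:
        r=robot.landmark_of(t_,n)
        if r and t_!="warmer" : pts.append((q,r[0]["point"],t_))
        elif r: pts.append((q,r[0]["point"],t_))
    print([ (np.round(d['point'],4),d['p']) for d in robot.landmark_of("rack",n)])
def f(th):
    e=[]
    for n in S: e+=list((proj(S[n],W(th,[(-185,-64,52),(100,-64,52)]))-ends[n]).ravel()/1.0)
    for q,p,_ in pts:e+=list((W(th,[q])[0]-p)/0.004)
    return e
r=least_squares(f,[.54,.11,1.48],loss="soft_l1");print(r.x,np.degrees(r.x[2]));print(np.round(r.fun,1))
th=r.x
np.save("th.npy",th)
# overlay
for n in S:
    im=S[n]["color"].copy()
    def line(a,b,c):
        p=proj(S[n],W(th,[a,b])); p=p*4
        p=np.round(p).astype(int); cv2.line(big,tuple(map(int,p[0])),tuple(map(int,p[1])),c,1)
    big=cv2.resize(im,None,fx=4,fy=4,interpolation=cv2.INTER_CUBIC)
    line((-185,-64,52),(100,-64,52),(0,255,0))
    for y in(-27,27): line((-190,y,30),(104,y,30),(0,255,255))
    line((102,-27,30),(102,27,30),(255,0,255)); line((0,-38,51),(0,-8,51),(255,0,255))
    for x in (-142,-58,-62,-122):pass
    c=proj(S[n],W(th,[(-40,0,20)]))[0]*4; x,y=int(c[0])-400,int(c[1])-300
    cv2.imwrite(f"pics/ov_{n}.png",big[max(y,0):y+600,max(x,0):x+800])
c,s_=np.cos(th[2]),np.sin(th[2])
for n in S:
    for d in robot.landmark_of("rack",n)[:2]:
        v=np.array(d["point"][:2])-th[:2];print("rack in warmer",v@[c,s_]*1e3,v@[-s_,c]*1e3)
E
```

```text
top [[237.95734138 222.50592064]
 [359.02410461 232.71412531]] 497
[(array([0.5271, 0.029 , 0.0156]), 0.8), (array([ 3.54e-01, -2.58e-02, -2.00e-04]), 0.77)]
side [[333.75846379 206.64921091]
 [245.35683929 267.51824663]] 278
[(array([ 0.3559, -0.0257, -0.0013]), 0.89), (array([0.529 , 0.0254, 0.0113]), 0.63)]
[0.53654632 0.11226907 1.47247177] 84.36641801847664
[-1.7  0.   1.5  0.5 -0.3  0.8  0.9  0.   0.5 -0.3 -0.3  0.  -0.2 -0.2
 -0.2  0.6  0.2  0.6  0.8  0.   0.9 -0.7  0.5  0.1 -0.2 -0.4]
rack in warmer -83.79419466197072 1.226484366544215
rack in warmer -155.32208206593822 168.11090941431598
rack in warmer -155.03604927908037 166.22990296965867
rack in warmer -87.19029100137756 -1.0177370248223667
```

View pics/ov_top.png

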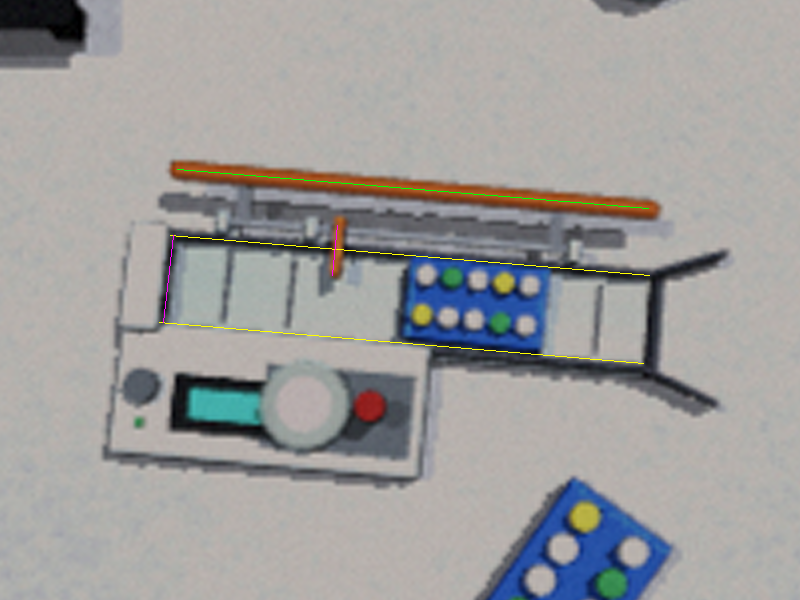

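View pics/ov_side.png

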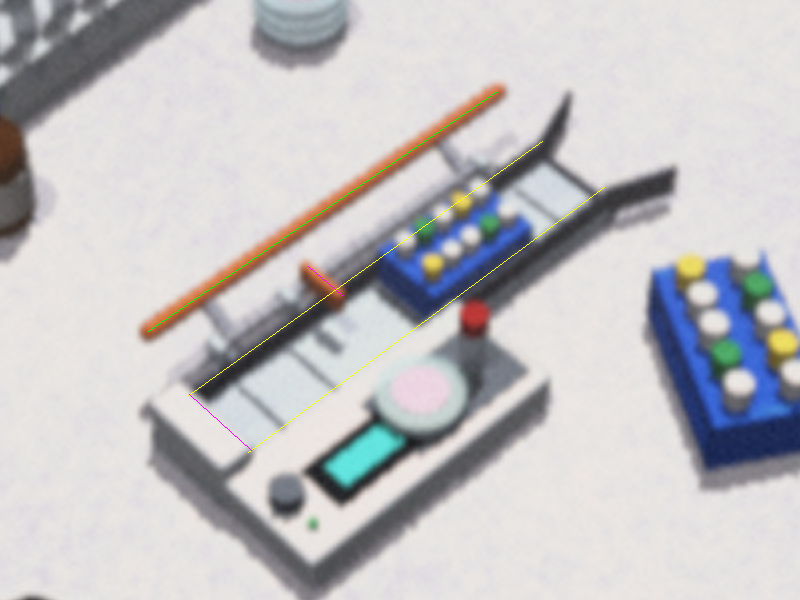

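```bash
cat > st.py <<'E'
from fit import *
from scipy.spatial.transform import Rotation as R
def st():
    o=robot.get_obs();th=np.load("th.npy");c,s=np.cos(th[2]),np.sin(th[2])
    v=o["tool_pos"][:2]-th[:2]
    return o,np.array([v@[c,s],v@[-s,c],o["tool_pos"][2]])*1e3
def go(x,y,z):
    o,_=st();th=np.load("th.npy")
    T=W(th,[(x,y,z)])[0]; M=R.from_euler("xyz",o["ee_rot"])
    Rt=R.from_euler("xyz",[-np.pi/2,0,th[2]-np.pi/2])
    print("shift",np.round(M.inv().apply(T-o["tool_pos"])*1e3,1),"turn",np.round((M.inv()*Rt).as_rotvec(degrees=True),2))
def rep():
    o,w=st();print("t",round(o["time"],2),"warmer",np.round(w,1),"F",np.round(o["wrist_force"],1),"w",round(o["width"]*1e3,1),"yawerr",np.degrees(o["ee_rot"][2]+np.pi/2-np.load("th.npy")[2]))
E
python3 -c "
from st import *
rep();go(-150,-31,150)"
```

```text
t 1.9 warmer [-678.6  327.5  205.5] F [0.5 0.2 0.1] w 94.1 yawerr -69.19196924505877
shift [-366.7   55.4  522.9] turn [ 1.000e-02 -6.919e+01  1.000e-02]
```

```bash
python3 -m creep '[[-29,0,42,0,-10,0,100],[-58,0,84,0,-20,0,100],[-88,0,126,0,-30,0,100],[-117,0,167,0,-40,0,100],[-147,0,209,0,-50,0,100]]'; python3 -c "
from st import *
rep();go(-150,-31,150)"
```

```text
time: 2.52
tool_pos: [0.308, -0.333, 0.2057]
ee_rot: [-1.571, -0.001, -0.428]
wrist_force: [1.5, -0.6, 0.4]
width: 0.0572
t 2.52 warmer [-465.5  183.7  205.7] F [ 1.5 -0.6  0.4] w 57.2 yawerr -18.8885581004842
shift [100.9  55.6 368.1] turn [  0.03 -18.89   0.04]
```

```bash
python3 -m creep '[[15,0,57,0,-6,0,100],[30,0,114,0,-12,0,100],[46,0,170,0,-19,0,100],[61,5,226,0,-19,0,100],[76,12,280,0,-19,0,100]]'; python3 -c "
from st import *
rep();go(-150,-31,110)"
```

```text
time: 3.15
tool_pos: [0.495, -0.1105, 0.1939]
ee_rot: [-1.571, -0.002, -0.101]
wrist_force: [0.1, -0.6, -0.2]
width: 0.0567
t 3.15 warmer [-225.7   19.5  193.9] F [ 0.1 -0.6 -0.2] w 56.7 yawerr -0.1751448795368249
shift [50.1 83.9 75.9] turn [ 0.04 -0.18  0.09]
```

```bash
python3 -m creep '[[15,20,25,0,0,0,100],[30,40,50,0,0,0,100],[45,60,70,0,0,0,100],[50,80,75,0,0,0,100],[50,80,75,0,0,0,100]]'
python3 - <<'E'
from st import *
rep();go(-150,-31,70)
th=np.load("th.npy")
for n in("top","side"):
    s=robot.snapshot(n);c=proj(s,W(th,[(-120,-30,60)]))[0]
    x,y=int(c[0])-100,int(c[1])-75
    cv2.imwrite(f"pics/a_{n}.png",cv2.resize(s["color"][max(y,0):y+150,max(x,0):x+200],None,fx=4,fy=4,interpolation=cv2.INTER_CUBIC))
E
```

```text
time: 3.78
tool_pos: [0.55, -0.0419, 0.1114]
ee_rot: [-1.571, 0.004, -0.101]
wrist_force: [0.2, 1.2, 0.3]
width: 0.0571
t 3.77 warmer [-152.1  -28.5  111.4] F [0.2 1.2 0.3] w 57.1 yawerr -0.13627498203347413
shift [ 2.7 41.4  2.1] turn [-0.01 -0.14 -0.25]
```

View pics/a_top.png

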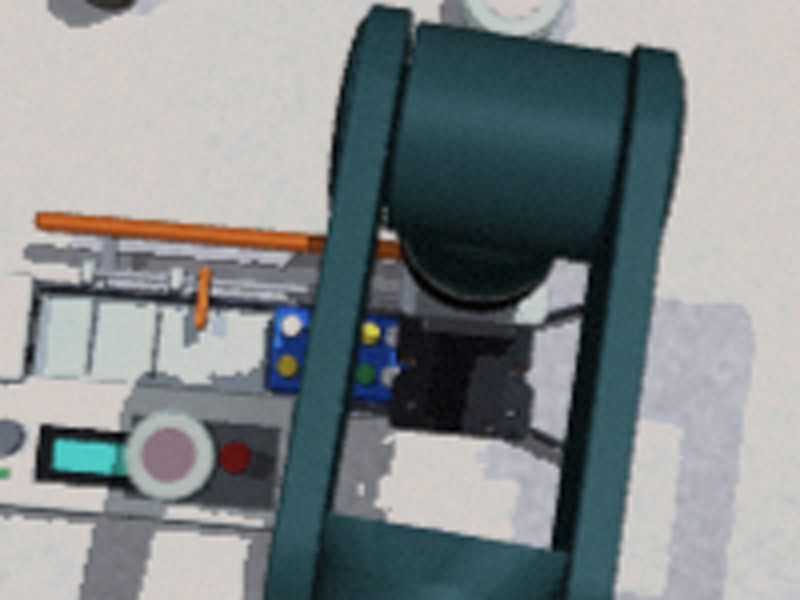

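View pics/a_side.png

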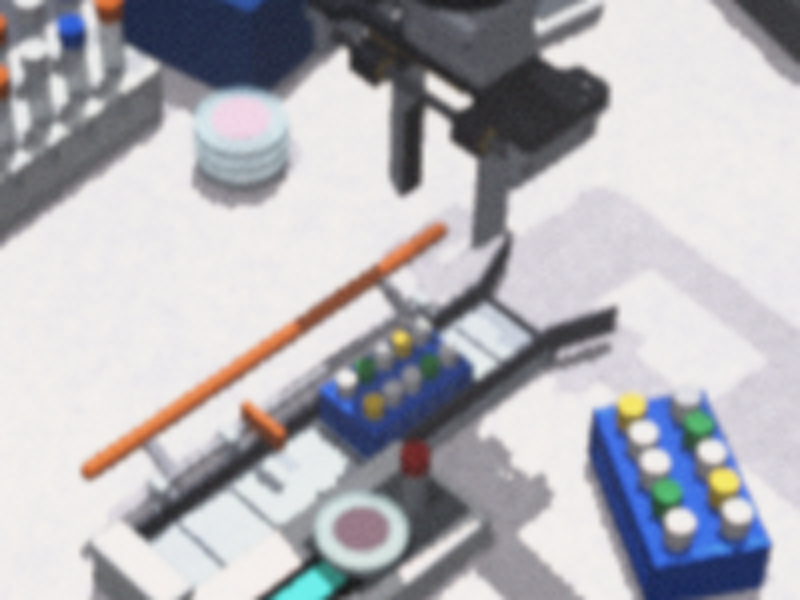

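```bash
python3 -c "
from st import *
rep();go(-150,-31,70)"
```

```text
t 3.88 warmer [-152.8  -29.7  113.9] F [0.4 0.  0.1] w 57.0 yawerr -0.19919482213041614
shift [ 1.3 43.9  2.9] turn [ 0.02 -0.2   0.01]
```

```bash
python3 -m creep '[[1,15,2,0,0,0,100],[1,30,2,0,0,0,100],[1,44,2,0,0,0,100],[1,44,2,0,0,0,100]]'
python3 - <<'E'
from st import *
rep()
th=np.load("th.npy");o,w=st()
n="side"
s=robot.snapshot(n);c=proj(s,W(th,[(-120,-30,60)]))[0]
x,y=int(c[0])-70,int(c[1])-75
big=cv2.resize(s["color"][y:y+100,x:x+133],None,fx=6,fy=6,interpolation=cv2.INTER_CUBIC)
h=(o["width"]*1e3+12.5)/2
for p in proj(s,W(th,[(w[0]+a,w[1]+b,w[2]) for b in(h-6,h+6,-h-6,-h+6) for a in(-8,8)])):
    cv2.circle(big,tuple(int(v) for v in (p+.5-[x,y])*6),3,(0,0,255),-1)
cv2.imwrite("pics/b_side.png",big);go(-150,-31,40)
E
```

```text
time: 4.38
tool_pos: [0.5508, -0.0405, 0.0673]
ee_rot: [-1.571, 0.004, -0.102]
wrist_force: [0.6, 0.1, -0.5]
width: 0.0568
t 4.38 warmer [-150.7  -29.2   67.3] F [ 0.6  0.1 -0.5] w 56.8 yawerr -0.20728582703924153
shift [ 1.1 28.4  0.7] turn [-0.   -0.2  -0.12]
```

View pics/b_side.png

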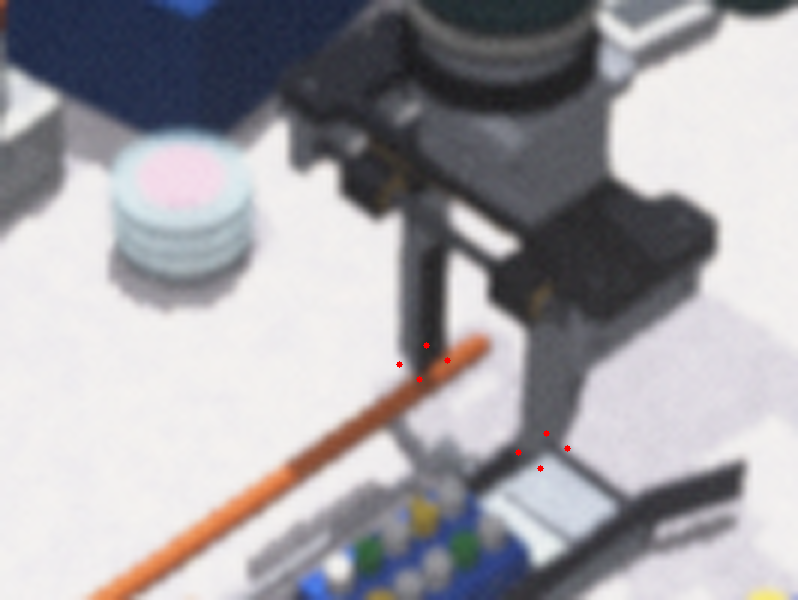

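The side view shows one fingertip over the orange bar at (425,365) and the other over the chute behind the rack at (543,455). Both match the positions I projected, so I'm pressing down now.

```bash
python3 -m creep '[[1,8,0,0,0,0,100],[1,16,0,0,0,0,100],[1,24,0,0,0,0,100],[1,30,0,0,0,0,100],[1,30,0,0,0,0,100]]';python3 -c "
from st import *
rep();go(-150,-31,26)"
```

```text
time: 5.05
tool_pos: [0.5525, -0.0406, 0.0387]
ee_rot: [-1.571, 0.002, -0.102]
wrist_force: [-1.9, 0.3, 2.0]
width: 0.0571
t 5.05 warmer [-150.6  -30.9   38.7] F [-1.9  0.3  2. ] w 57.1 yawerr -0.19100605521979463
shift [ 0.2 12.7  0.6] turn [-0.   -0.19 -0.12]
```

```bash
python3 -m creep '[[0,4,0,0,0,0,100],[0,8,0,0,0,0,100],[0,11,0,0,0,0,100],[0,11,0,0,0,0,100]]';python3 -c "
from st import *
rep();go(-150,-31,26)"; python3 -m creep '[[0,1,0,0,0,0,100],[0,2,0,0,0,0,100],[0,2,0,0,0,0,100]]';python3 -c "
from st import *
rep();go(-150,-31,26)"
```

```text
time: 5.55
tool_pos: [0.5522, -0.0406, 0.0281]
ee_rot: [-1.571, 0.003, -0.102]
wrist_force: [-4.7, 1.2, 4.7]
width: 0.057
t 5.55 warmer [-150.6  -30.5   28.1] F [-4.7  1.2  4.7] w 57.0 yawerr -0.19182192671482107
shift [0.5 2.1 0.6] turn [-0.   -0.19 -0.15]
time: 5.92
tool_pos: [0.5517, -0.0405, 0.0264]
ee_rot: [-1.571, 0.004, -0.102]
wrist_force: [-7.4, 0.4, 6.6]
width: 0.057
t 5.92 warmer [-150.6  -30.    26.4] F [-7.4  0.4  6.6] w 57.0 yawerr -0.1871761766700595
shift [1.  0.4 0.6] turn [ 0.   -0.19 -0.21]
```

Run:
```python
from st import *
rep()
th=np.load("th.npy");o,w=st()
for n in("side","top"):
    s=robot.snapshot(n);c=proj(s,W(th,[(-100,-40,40)]))[0]
    x,y=int(c[0])-80,int(c[1])-50
    big=cv2.resize(s["color"][y:y+100,x:x+133],None,fx=6,fy=6,interpolation=cv2.INTER_CUBIC)
    for a,b,z in((-185,-64,20),(100,-64,20)):pass
    p=(proj(s,W(th,[(-185,-64,20),(100,-64,20)]))+.5-[x,y])*6
    cv2.line(big,tuple(map(int,p[0])),tuple(map(int,p[1])),(0,255,0),1)
    cv2.imwrite(f"pics/c_{n}.png",big)
```

```text
t 5.92 warmer [-150.6  -30.    26.4] F [-7.4  0.4  6.6] w 57.0 yawerr -0.1871761766700595
```

View pics/c_side.png

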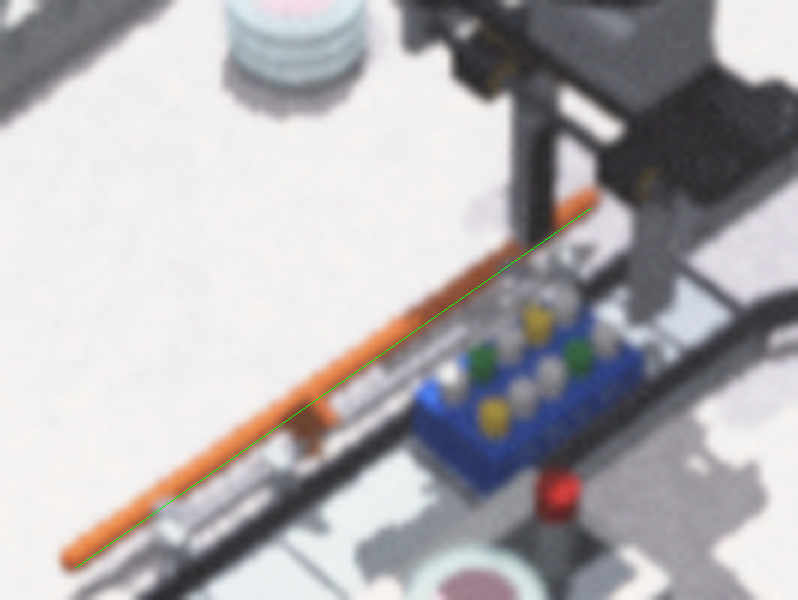

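View pics/c_top.png

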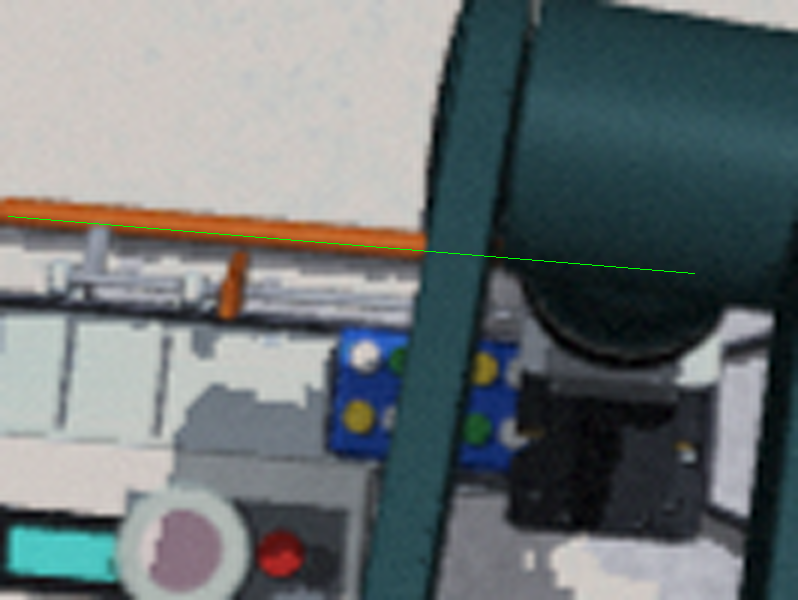

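The bar is down only part way: it lies about 1.5 px above the fully open line. The −7 N sideways force suggests the fingertip is wedging on the bar's inner side, so I'll lift, open the fingers wider and press again further outboard.

```bash
python3 -m creep '[[0,-12,0,0,0,0,100],[0,-24,0,0,0,0,100],[0,-38,0,0,0,0,85],[0,-38,0,0,0,0,85]]';python3 -c "
from st import *
rep();go(-150,-31,26)"
```

```text
time: 6.52
tool_pos: [0.5554, -0.0411, 0.0669]
ee_rot: [-1.571, -0.006, -0.102]
wrist_force: [-0.6, 0.9, 0.1]
width: 0.0624
t 6.53 warmer [-150.8  -33.8   66.9] F [-0.6  0.9  0.1] w 62.4 yawerr -0.19751252931777952
shift [-3.1 40.9  0.8] turn [ 0.03 -0.2   0.33]
```

```bash
python3 -m creep '[[0,0,0,0,0,0,85],[0,0,0,0,0,0,85]]';python3 - <<'E'
from st import *
rep();go(-150,-32,26)
th=np.load("th.npy");o,w=st()
n="side"
s=robot.snapshot(n);c=proj(s,W(th,[(-120,-30,60)]))[0]
x,y=int(c[0])-70,int(c[1])-75
big=cv2.resize(s["color"][y:y+100,x:x+133],None,fx=6,fy=6,interpolation=cv2.INTER_CUBIC)
h=o["width"]*1e3/2
for p in proj(s,W(th,[(w[0]+a,w[1]+b,w[2]) for b in(h,-h) for a in(-8,8)])):
    cv2.circle(big,tuple(int(v) for v in (p+.5-[x,y])*6),3,(0,0,255),-1)
cv2.imwrite("pics/d_side.png",big)
E
```

```text
time: 6.78
tool_pos: [0.553, -0.0407, 0.0638]
ee_rot: [-1.571, 0.001, -0.102]
wrist_force: [-0.4, -0.5, -0.2]
width: 0.0622
t 6.78 warmer [-150.6  -31.4   63.8] F [-0.4 -0.5 -0.2] w 62.2 yawerr -0.19540866643004262
shift [ 0.6 37.8  0.6] turn [ 0.   -0.2  -0.05]
```

View pics/d_side.png

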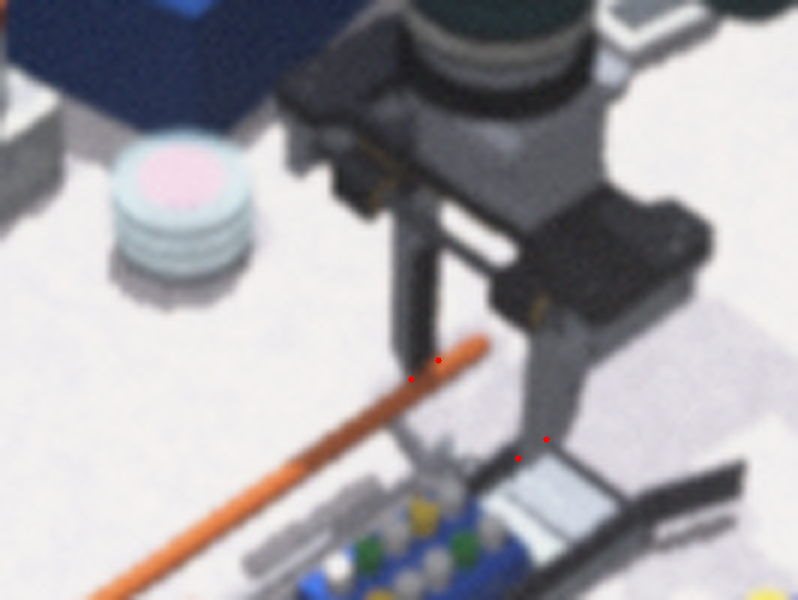

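```bash
python3 -m creep '[[1,10,0,0,0,0,85],[1,19,0,0,0,0,85],[1,28,0,0,0,0,85],[1,35,0,0,0,0,85],[1,35,0,0,0,0,85]]';python3 -c "
from st import *
rep();go(-150,-32.5,26)"
```

```text
time: 7.45
tool_pos: [0.5553, -0.0411, 0.0294]
ee_rot: [-1.571, -0.002, -0.102]
wrist_force: [1.6, -0.0, 1.9]
width: 0.0626
t 7.45 warmer [-150.8  -33.7   29.4] F [ 1.6 -0.   1.9] w 62.6 yawerr -0.20076727731156274
shift [-1.2  3.4  0.8] turn [ 0.01 -0.2   0.11]
```

```bash
python3 -m creep '[[0,2,0,0,0,0,85],[0,4,0,0,0,0,85],[0,4,0,0,0,0,85]]';python3 - <<'E'
from st import *
rep()
th=np.load("th.npy");o,w=st()
for n in("side","top"):
    s=robot.snapshot(n);c=proj(s,W(th,[(-100,-40,40)]))[0]
    x,y=int(c[0])-80,int(c[1])-50
    big=cv2.resize(s["color"][y:y+100,x:x+133],None,fx=6,fy=6,interpolation=cv2.INTER_CUBIC)
    p=(proj(s,W(th,[(-185,-64,20),(100,-64,20)]))+.5-[x,y])*6
    cv2.line(big,tuple(map(int,p[0])),tuple(map(int,p[1])),(0,255,0),1)
    cv2.imwrite(f"pics/e_{n}.png",big)
E
```

```text
time: 7.82
tool_pos: [0.5544, -0.041, 0.0262]
ee_rot: [-1.571, -0.0, -0.102]
wrist_force: [1.3, -1.5, 4.9]
width: 0.0625
t 7.83 warmer [-150.7  -32.8   26.2] F [ 1.3 -1.5  4.9] w 62.5 yawerr -0.1974171779297227
```

View pics/e_side.png

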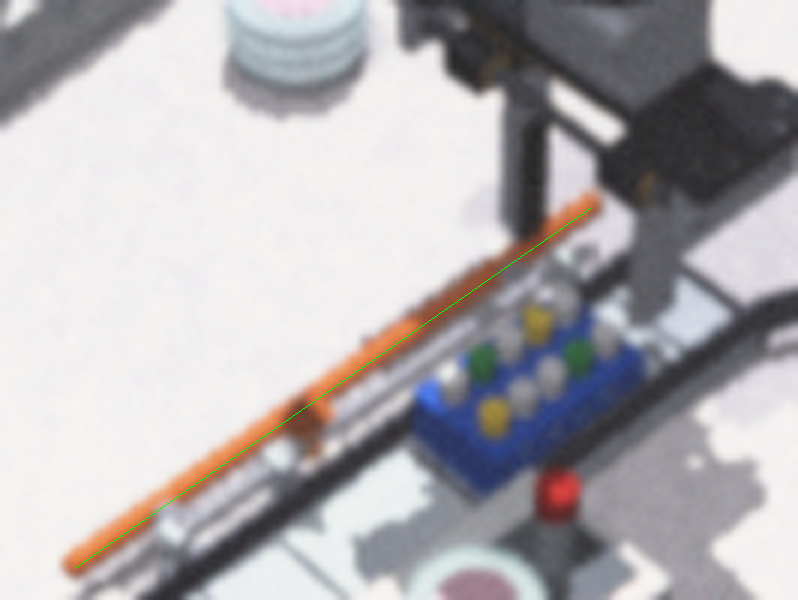

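View pics/e_top.png

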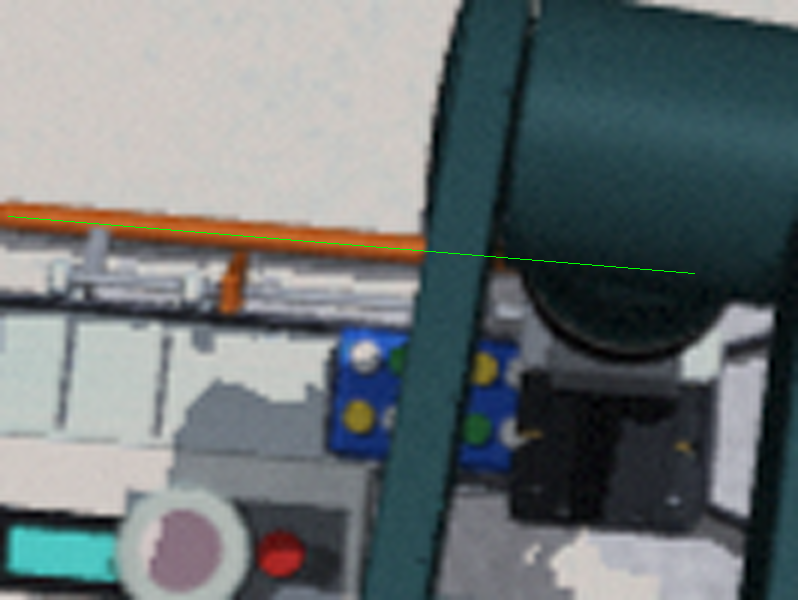

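```bash
python3 -m creep '[[0,1,0,0,0,0,85],[0,2,0,0,0,0,85],[0,3,0,0,0,0,85],[0,3,0,0,0,0,85]]';python3 - <<'E'
from st import *
rep();go(-150,-32.5,24)
E
```

```text
time: 8.43
tool_pos: [0.5546, -0.041, 0.0255]
ee_rot: [-1.571, -0.002, -0.102]
wrist_force: [-4.3, 0.3, 15.7]
width: 0.0622
t 8.43 warmer [-150.7  -33.1   25.5] F [-4.3  0.3 15.7] w 62.2 yawerr -0.18711647352959057
shift [-0.6  1.5  0.7] turn [ 0.03 -0.19  0.09]
```

```bash
python3 -m creep '[[0,0,4,0,0,0,85],[0,0,9,0,0,0,85],[0,0,14,0,0,0,85],[0,0,19,0,0,0,85],[0,0,24,0,0,0,85]]';python3 - <<'E'
from st import *
rep();go(10,-32.5,25)
E
```

```text
time: 9.05
tool_pos: [0.5593, -0.0204, 0.0247]
ee_rot: [-1.577, -0.007, -0.103]
wrist_force: [3.1, -7.8, 6.9]
width: 0.0627
t 9.05 warmer [-129.8  -35.7   24.7] F [ 3.1 -7.8  6.9] w 62.7 yawerr -0.24042835475428367
shift [ -3.7  -1.2 139.7] turn [ 0.35 -0.24  0.41]
```

```bash
python3 -m creep '[[-1,0,6,0,0,0,85],[-2,0,12,0,0,0,85],[-2,0,18,0,0,0,85],[-2,0,24,0,0,0,85],[-2,0,30,0,0,0,85]]';python3 - <<'E'
from st import *
rep();go(10,-32.5,25)
th=np.load("th.npy");o,w=st()
for n in("side",):
    s=robot.snapshot(n);c=proj(s,W(th,[(-60,-40,40)]))[0]
    x,y=int(c[0])-80,int(c[1])-50
    big=cv2.resize(s["color"][y:y+100,x:x+133],None,fx=6,fy=6,interpolation=cv2.INTER_CUBIC)
    p=(proj(s,W(th,[(-185,-64,20),(100,-64,20)]))+.5-[x,y])*6
    cv2.line(big,tuple(map(int,p[0])),tuple(map(int,p[1])),(0,255,0),1)
    cv2.imwrite(f"pics/f_{n}.png",big)
E
```

```text
time: 9.68
tool_pos: [0.5609, 0.0092, 0.0252]
ee_rot: [-1.578, -0.009, -0.103]
wrist_force: [3.8, -7.4, 8.1]
width: 0.0626
t 9.68 warmer [-100.2  -34.4   25.2] F [ 3.8 -7.4  8.1] w 62.6 yawerr -0.26376797848530076
shift [ -2.4  -0.5 110.2] turn [ 0.39 -0.27  0.49]
```

View pics/f_side.png

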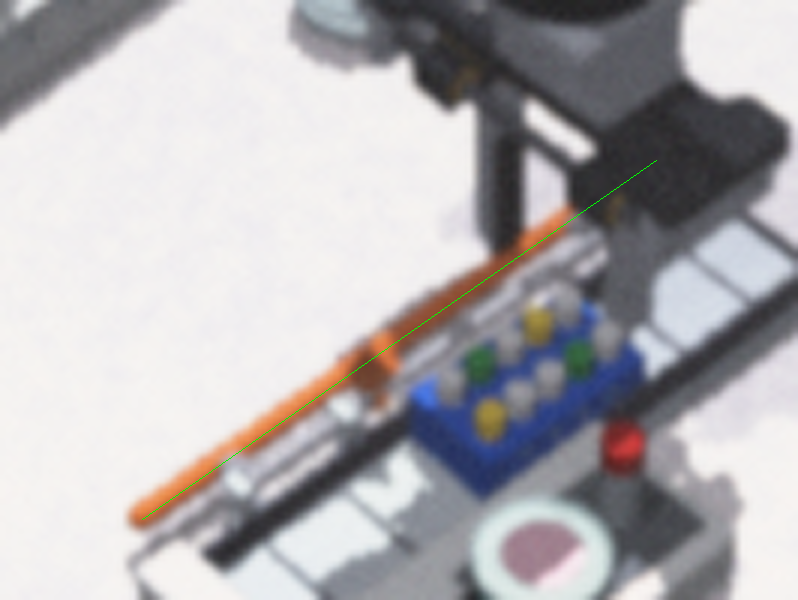

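The side view shows the bar on the fully-open line, the blade raised at (375,360), and the push finger against the rack's rear. The rack's front is just short of the gate, so I'm carrying on.

```bash
python3 -m creep '[[-1,1,7,0,0,0,85],[-1,1,14,0,0,0,85],[-1,1,21,0,0,0,85],[-1,1,28,0,0,0,85],[-1,1,35,0,0,0,85]]';python3 - <<'E'
from st import *
rep();go(10,-32.5,25)
E
```

```text
time: 10.35
tool_pos: [0.5645, 0.0434, 0.0251]
ee_rot: [-1.579, -0.011, -0.103]
wrist_force: [2.9, -10.3, 10.3]
width: 0.0627
t 10.35 warmer [-65.8 -34.5  25.1] F [  2.9 -10.3  10.3] w 62.7 yawerr -0.27396604085737103
shift [-2.4 -0.5 75.7] turn [ 0.45 -0.28  0.62]
```

```bash
python3 -m creep '[[-1,0,7,0,0,0,85],[-2,0,14,0,0,0,85],[-2,0,21,0,0,0,85],[-2,0,28,0,0,0,85],[-2,0,35,0,0,0,85]]';python3 - <<'E'
from st import *
rep();go(10,-32.5,25)
th=np.load("th.npy");o,w=st()
for n in("side",):
    s=robot.snapshot(n);c=proj(s,W(th,[(0,-20,40)]))[0]
    x,y=int(c[0])-66,int(c[1])-50
    big=cv2.resize(s["color"][y:y+100,x:x+133],None,fx=6,fy=6,interpolation=cv2.INTER_CUBIC)
    p=(proj(s,W(th,[(-185,-64,20),(100,-64,20)]))+.5-[x,y])*6
    cv2.line(big,tuple(map(int,p[0])),tuple(map(int,p[1])),(0,255,0),1)
    cv2.imwrite(f"pics/g_{n}.png",big)
E
```

```text
time: 10.98
tool_pos: [0.5659, 0.0777, 0.0256]
ee_rot: [-1.58, -0.011, -0.104]
wrist_force: [1.8, -11.1, 12.3]
width: 0.0626
t 10.97 warmer [-31.5 -32.6  25.6] F [  1.8 -11.1  12.3] w 62.6 yawerr -0.2982100411775755
shift [-0.4  0.2 41.6] turn [ 0.53 -0.3   0.61]
```

View pics/g_side.png

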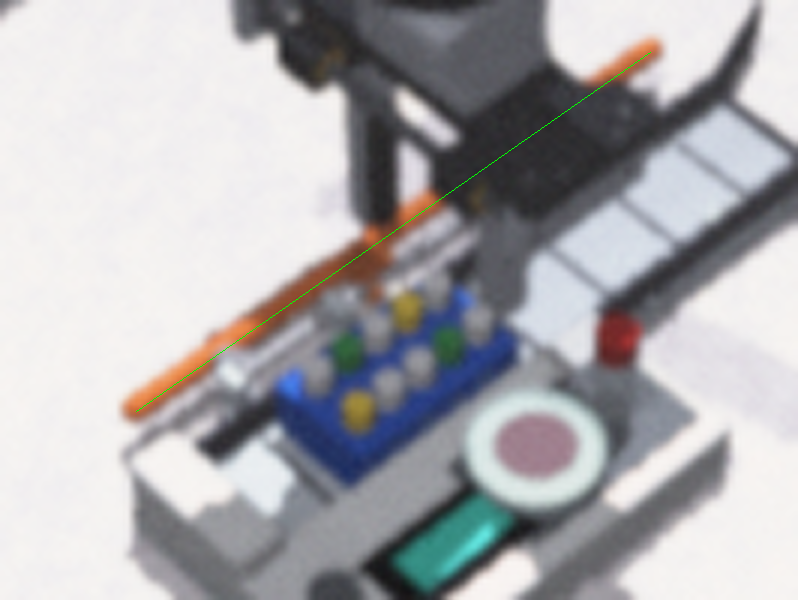

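```bash
python3 -m creep '[[0,0,7,0,0,0,85],[0,0,14,0,0,0,85],[0,0,21,0,0,0,85],[0,0,27,0,0,0,85],[0,0,33,0,0,0,85]]';python3 - <<'E'
from st import *
rep();go(10,-32.5,25)
E
```

```text
time: 11.65
tool_pos: [0.5691, 0.1104, 0.0256]
ee_rot: [-1.58, -0.01, -0.104]
wrist_force: [1.9, -12.1, 12.8]
width: 0.0626
t 11.65 warmer [  1.3 -32.6  25.6] F [  1.9 -12.1  12.8] w 62.6 yawerr -0.3045864367803308
shift [-0.2  0.6  8.7] turn [ 0.53 -0.31  0.59]
```

```bash
python3 -m creep '[[0,0,3,0,0,0,85],[0,0,6,0,0,0,85],[0,0,9,0,0,0,85],[0,0,9,0,0,0,85]]';python3 - <<'E'
from st import *
rep()
E
python3 -m creep '[[0,0,2,0,0,0,85],[0,0,4,0,0,0,85],[0,0,4,0,0,0,85]]';python3 - <<'E'
from st import *
rep()
E
```

```text
time: 12.15
tool_pos: [0.5698, 0.1173, 0.0256]
ee_rot: [-1.584, -0.01, -0.102]
wrist_force: [1.1, -16.6, 14.0]
width: 0.0626
t 12.15 warmer [  8.3 -32.6  25.6] F [  1.1 -16.6  14. ] w 62.6 yawerr -0.22144617874308078
time: 12.52
tool_pos: [0.5698, 0.1174, 0.0257]
ee_rot: [-1.591, -0.009, -0.102]
wrist_force: [-0.8, -25.1, 16.9]
width: 0.0625
t 12.53 warmer [  8.4 -32.6  25.7] F [ -0.8 -25.1  16.9] w 62.5 yawerr -0.22350896356595104
```

Run:
```python
from st import *
th=np.load("th.npy")
for n in("side","top"):
    s=robot.snapshot(n);c=proj(s,W(th,[(30,-10,30)]))[0]
    x,y=int(c[0])-66,int(c[1])-50
    big=cv2.resize(s["color"][y:y+100,x:x+133],None,fx=6,fy=6,interpolation=cv2.INTER_CUBIC)
    for q in((102,-27,42),(102,27,42)),((18,-25,42),(18,25,42)),((102,-25,42),(18,-25,42)):
        p=(proj(s,W(th,q))+.5-[x,y])*6
        cv2.line(big,tuple(map(int,p[0])),tuple(map(int,p[1])),(0,255,0),1)
    cv2.imwrite(f"pics/h_{n}.png",big)
    print([np.round(d["point"],4) for d in robot.landmark_of("rack",n)], [np.round(d["point"],4) for d in robot.landmark_of("home",n)])
print(W(th,[(60,0,12)]))
```

```text
[array([0.5384, 0.1739, 0.0086]), array([ 0.3572, -0.0231, -0.0028])] [array([0.5425, 0.1702, 0.0133])]
[array([ 0.3564, -0.0231, -0.0006]), array([0.5395, 0.1764, 0.0166]), array([0.7815, 0.1726, 0.001 ])] [array([0.5418, 0.1734, 0.0104]), array([ 0.5367,  0.1109, -0.0016])]
[[0.54243629 0.17197927 0.012     ]]
```

View pics/h_side.png

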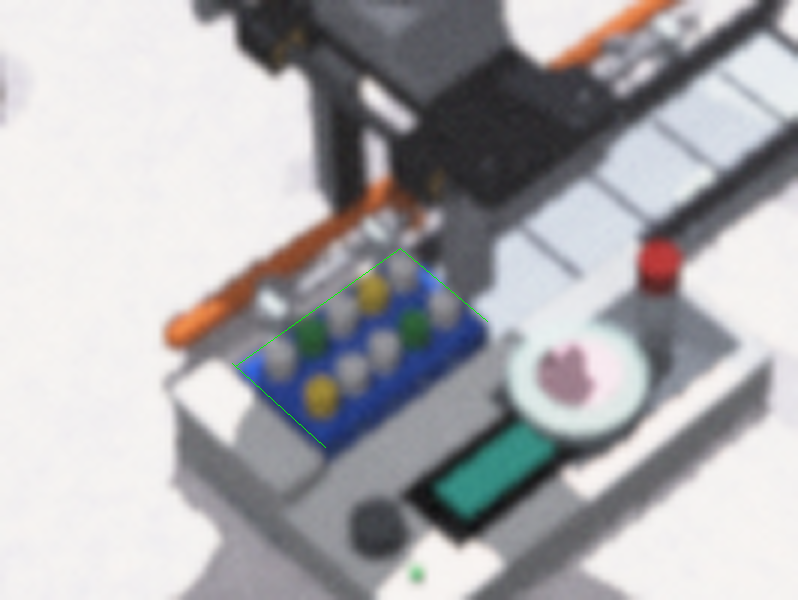

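View pics/h_top.png

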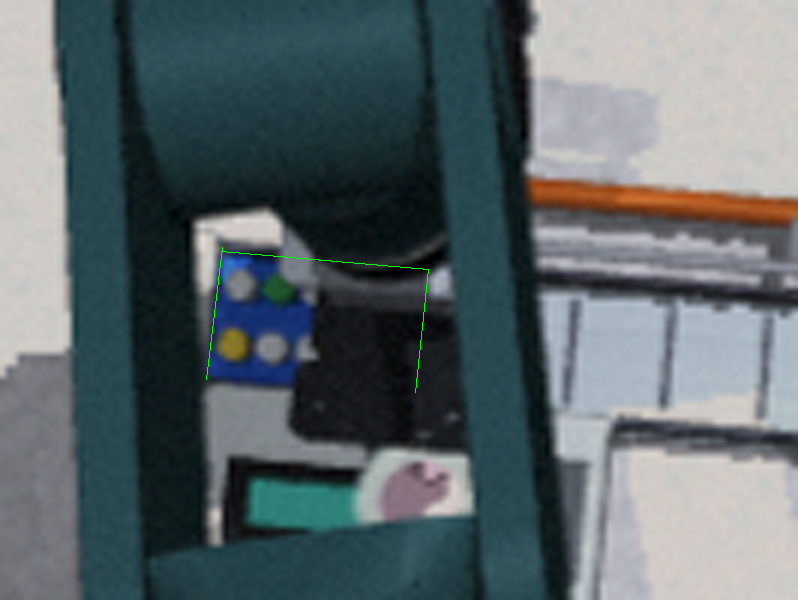

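The rack's outline coincides with the home outline in both views, and the push force has risen to 25 N against the bumpers. I'll relieve the push with the bar still held down, then lift.

```bash
python3 -m creep '[[0,0,-3,0,0,0,85],[-1,0,-6,0,0,0,85],[-1,0,-9,0,0,0,85],[-1,0,-9,0,0,0,85]]';python3 - <<'E'
from st import *
rep()
E
```

```text
time: 13.32
tool_pos: [0.5697, 0.1172, 0.0257]
ee_rot: [-1.574, -0.013, -0.103]
wrist_force: [4.8, -5.0, 11.2]
width: 0.0626
t 13.32 warmer [  8.1 -32.5  25.7] F [ 4.8 -5.  11.2] w 62.6 yawerr -0.2669090092870672
```

```bash
python3 -m creep '[[-1,0,-3,0,0,0,85],[-1,-1,-4,0,0,0,85],[-1,-40,-4,0,0,0,85],[-1,-95,-4,0,0,0,85],[-1,-130,-4,0,0,0,85]]';python3 - <<'E'
from st import *
rep()
E
```

```text
time: 13.95
tool_pos: [0.5625, 0.116, 0.1529]
ee_rot: [-1.571, 0.001, -0.102]
wrist_force: [1.3, -0.4, -0.2]
width: 0.0626
t 13.95 warmer [  6.3 -25.5 152.9] F [ 1.3 -0.4 -0.2] w 62.6 yawerr -0.19293830005686424
```

Clear now. I'll move back toward the mouth, high above everything, to see.

```bash
python3 -m creep '[[0,-20,-40,0,0,0,85],[0,-30,-90,0,0,0,85],[0,-30,-145,0,0,0,85],[0,-30,-200,0,0,0,85],[0,-30,-240,0,0,0,85]]';python3 - <<'E'
from st import *
rep()
th=np.load("th.npy")
for n in("side","top"):
    s=robot.snapshot(n);cv2.imwrite(f"pics/full_{n}.png",s["color"]);c=proj(s,W(th,[(30,-10,30)]))[0]
    x,y=int(c[0])-66,int(c[1])-50
    big=cv2.resize(s["color"][y:y+100,x:x+133],None,fx=6,fy=6,interpolation=cv2.INTER_CUBIC)
    for q in((102,-25,42),(102,25,42)),((18,-25,42),(18,25,42)),((100,-64,52),(-185,-64,52)):
        p=(proj(s,W(th,q))+.5-[x,y])*6
        cv2.line(big,tuple(map(int,p[0])),tuple(map(int,p[1])),(0,255,0),1)
    cv2.imwrite(f"pics/i_{n}.png",big)
    for t in ("rack","blade_tip","spare_vial","dish"):print(t,[np.round(d["point"],4) for d in robot.landmark_of(t,n)])
E
```

```text
time: 14.58
tool_pos: [0.5369, -0.1243, 0.1798]
ee_rot: [-1.57, 0.004, -0.103]
wrist_force: [-0.5, -0.2, 0.8]
width: 0.0624
t 14.57 warmer [-235.4  -23.6  179.8] F [-0.5 -0.2  0.8] w 62.4 yawerr -0.26728080810767874
rack [array([0.5415, 0.1743, 0.0113]), array([ 0.3567, -0.0235, -0.0057])]
blade_tip [array([0.5463, 0.1072, 0.0416])]
spare_vial [array([0.4618, 0.0889, 0.0272])]
dish [array([0.4661, 0.1289, 0.0285]), array([0.542 , 0.1707, 0.0069])]
rack [array([ 0.3545, -0.0258,  0.001 ]), array([0.539 , 0.1765, 0.0128])]
blade_tip [array([0.5452, 0.1078, 0.0394])]
spare_vial [array([ 7.58e-01, -8.31e-02, -4.00e-04]), array([0.4691, 0.088 , 0.0319]), array([0.5427, 0.1742, 0.009 ])]
dish [array([0.4661, 0.131 , 0.0301])]
```

View pics/i_side.png

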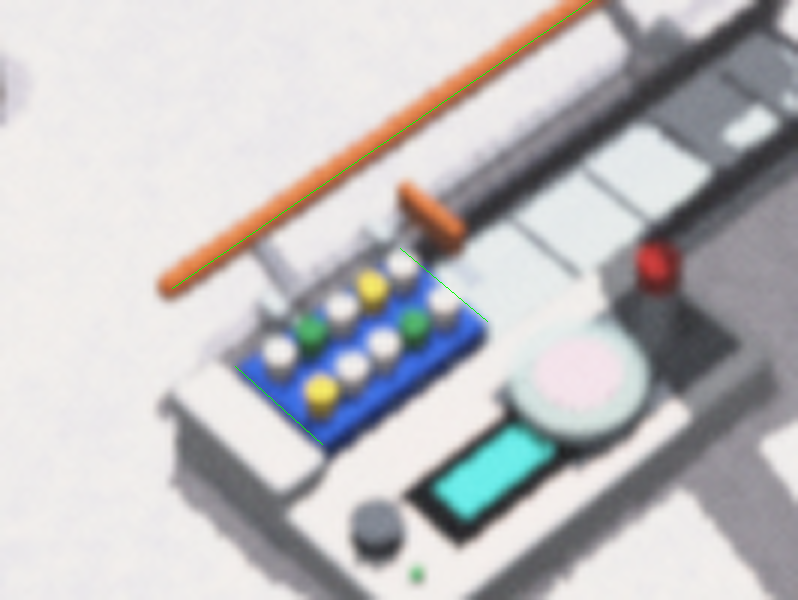

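View pics/i_top.png

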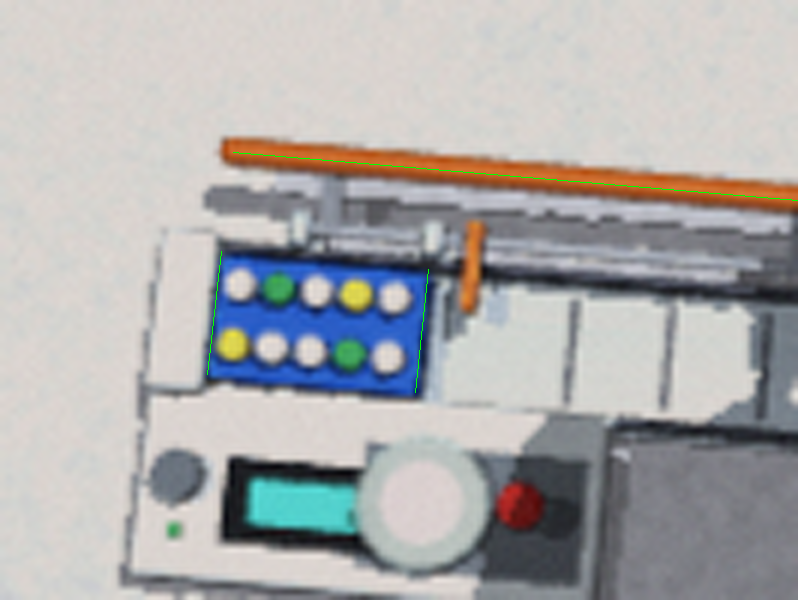

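View pics/full_side.png

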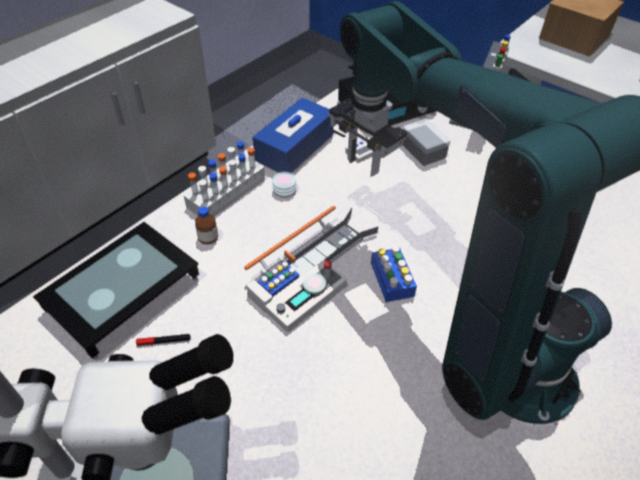

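Both views show the rack against the end block, filling the home outline. The blade is back across the lane behind it, the bar is up on its shut line, and the vial and dish stand where they were.

```bash
python3 -m creep '[[0,0,0,0,0,0,85],[0,0,0,0,0,0,85],[0,0,0,0,0,0,85]]';python3 -c "
from st import *
rep();print(robot.close_job())"
```

```text
time: 15.45
tool_pos: [0.5389, -0.1226, 0.1815]
ee_rot: [-1.571, -0.0, -0.102]
wrist_force: [-0.3, -0.9, -0.7]
width: 0.063
t 15.45 warmer [-233.5  -25.4  181.5] F [-0.3 -0.9 -0.7] w 63.0 yawerr -0.18519708695410453
the job is handed in; nothing more can be done
None
```

The blue rack is fully home in the warmer, the gate has sprung shut behind it, and I handed the job in at about 15.5 s.

**How it went:**
- **First press:** it wedged on the bar's inner side and opened the gate only part way. I lifted, opened the fingers wider and pressed again, all before the rack was moved.
- **Second press:** this took the bar down to its stop, at about 16 N.
- **Push:** I pushed the rack along the chute with the other finger. The tip on the bar stayed at z of about 25–26 mm throughout, against 26 mm for the bar's top when wide open. The push stalled against the bumpers at about 25 N. I then eased the push off with the bar still held down, and lifted.

**Last checks:**
- **Rack:** both camera views show it against the end block, within about 1 px of the predicted home outline. The network put its origin 2–6 mm from home. That is at or just beyond its stated accuracy of about 4 mm, and the stalled push supports it being home.
- **Gate:** the blade lies across the lane behind the rack, and the bar is back up on its shut line.
- **Bystanders:** the spare vial and dish are where they were. Nothing else looked moved in the side view, though I did not measure the other items again. In the side view the arm hid part of the area around the timer.
- **Robot:** it was touching nothing when I handed in.

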